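# Press the label on the long bottle in the label press

### The job

Put the long bottle from the chopping board through the label press: lay it down in the open end of the V-cradle with its base towards the end stop, and slide it along under the raised arm until the base touches the stop. Then push the sprung arm's handle fully down so that the pad presses on the label, let the arm come back up slowly under control rather than snapping back, and leave the bottle lying against the stop; do not drop or bang the glass, and leave everything else where it is.

Things in the scene. Friction and masses are not known exactly. Their poses are not given: they have to be found in the camera images.
- bottle_mid (a point): Centre of the LONG amber bottle, black cap, plain paper band, lying on the board: 190 mm long, 0.2-0.4 kg. Round body of 44 mm diameter for 140 mm from its base, then shoulder, 25 mm neck and cap (28 mm diameter, 27 mm long). The point is on its axis, half-way along; x runs along the bottle from base to cap, y and z turn as it rolls. Centre of mass 13 mm nearer the base.
- bottle_base (a point): Centre of the long bottle's flat base end (44 mm diameter), on its axis, 95 mm from bottle_mid.
- short_bottle_mid (a point): Centre of the SHORT amber bottle (same make, 125 mm long, 44 mm diameter) lying on the board beside the long one, on either side of it, about 110 mm away; bystander. x axis from base to cap.
- board: Wooden chopping board 360 x 240 x 20 mm on the counter, fixed; origin under its centre at counter level, x along its 360 mm. Both bottles lie on it roughly along its x; a jar and a shaker stand near its ends.
- press: The label press, fixed. Origin at counter level under the groove's centre line; y runs along the groove, AWAY from the stop towards the open end; z up. Base plate x -60 to +130, y -190 to +180 mm, 20 mm high. The hinge bracket stands behind the groove (x 90 to 126, y -110 to -30, 145 mm high). Raised arm, pad and handle hang over y -125 to -15 mm: lay the bottle in at y above 0, then slide it under.
- groove_axis (a point): Point on the axis of a seated bottle, 75 mm above the counter over the press's origin; axes as the press. The groove is a 90 degree V of two steel plates, straight along y from y = -185 to +175 mm, only 36 mm wide at its top edges, which stand 62 mm above the counter (13 mm below the bottle's axis).
- stop: End stop: a steel plate across the groove, clamped on a guide bar at a varying place along the groove; fixed; axes as the press. Origin at counter level under its face.
- stop_face (a point): Centre of the stop plate's face, on the axis of a seated bottle (75 mm above the counter), 120 to 160 mm from the press's origin on the -y side. The face looks along +y; it is 46 mm wide and reaches 25 mm above this point.
- press_arm (a joint): Arm angle, rad: 0 raised at rest (0.5 rad above level), growing as the handle goes down, 0.5 at the lower stop, arm level. A spring always drives it up (2 N at the handle at first, about 12 N when down on a bottle); let go, it snaps up in a tenth of a second. A controlled return takes a second or more (stay well below 1.5 rad/s).
- handle (a point): Middle of the arm's T-handle, a round black bar 16 mm thick, 110 mm long along the press's y, 190 mm from the hinge line (parallel to y, at x = 105 mm, 128 mm above the counter). In the press's frame it goes from x -62, z 219 mm at rest, on an arc, to x -85, z 128 mm fully down (y -70). Push it down from above, e.g. with closed fingertips; the beam behind it is 24 mm wide.
- press_pad: Cushioned rubber pad 44 x 56 x 12 mm under the arm, 105 mm from the hinge line; origin in the middle of its underside. It gives up to 10 mm on springs and meets a bottle lying in the groove when the arm is at about 0.43 rad.
- jar: Glass jar, 54 mm diameter, 75 mm high, standing on the board; bystander; origin under its centre.
- shaker: Steel shaker, 38 mm diameter, 76 mm high, standing on the board; bystander; origin under its centre.
- mug: White mug, 80 mm diameter, 92 mm high, with a side handle, standing on the counter in front of the press; bystander; origin under its centre.
- oil_bottle: Green glass bottle, 64 mm diameter, 235 mm high, standing at the back; bystander; origin under its centre.
- canister: White canister, 100 mm diameter, 130 mm high, standing at the front right; bystander; origin under its centre.

How it is judged:
By the outcome, as a careful person would: the job done as asked, in the order asked, and still so for the second after the job is handed in, with the robot touching nothing.
It also fails if it takes over 64 s, if anything falls off the work surface, if the arm or the gripper's body presses on something with over 40 N, if the wrist force passes 120 N, or if a joint passes its speed limit or range.

### The arm

A 6-joint arm with a two-finger parallel gripper is mounted at the origin on the work surface. World frame = base frame: x ahead of the robot, y to its left, z up, the work surface at z = 0. Lengths are in m, angles in degrees, forces in N, time in s.
With the tool pointing down it reaches from about 0.25 to 0.725 m from the base axis. Payload 9.7 kg.
Tool frame: the origin (TCP) lies at the very end of the fingers, on their centre line; the grasp point (between the pads) lies 19 mm behind it (ctrl.grip_point_offset is the z of the grasp point in the tool frame, in m); z points along the fingers, y is the line along which they close (so a half turn about z gives the same grasp; the last joint's range is limited). The gripper opens to 85 mm and grips with 20 to 120 N. Pads are 22 mm wide; open, the fingers measure 114 mm over their backs; the gripper's body (76 mm by 85 mm) begins 54 mm behind the grasp point. The pads swing forward as they close: fully open they stand 13 mm farther back than shut.
Start: joints at [0, 4.979, 10.078, 95.1, 0, 90], TCP at [0.55, -0, 0.231] pointing down, gripper open.
Joint ranges: [-179.16, 179.16], [-48.56, 103.87], [-65.8, 70.77], [-126.05, 130.52], [-82.76, 87.17], [-180, 180]. Speed limits (degrees/s): [127.2, 127.2, 147.25, 180, 180, 180].

### API

Orientations are given as a 3x3 rotation matrix whose columns are the frame's x, y, z axes.
In Python, from workcell import ctrl gives the robot as it stands.
- The arm moves only by the tool send_rows, never from a script. Its argument "rows" is a list of rows, each a list of 3 entries, a list of its own where there are three numbers: the shift along the world's x, y, z in mm, then the turn, a rotation vector about the world's x, y, z in degrees, then the opening in per cent of the stroke, from 0 (shut) to 100 (fully open). A call has 1 to 20 rows; each row is the pose to reach, as a shift and turn from the pose commanded when the call began; what a row does not reach only later rows make up. A row lasts 1/10 s, in which the tool goes at most 50 mm and 8.59 degrees, less where a joint would pass 70% of its speed; a pose out of reach is approached as far as the arm can. A call with a gripper value outside its range is refused whole. The fingers move at their own pace and stop on an object; "newtons" is the grip in N (left out, the last holds). Time passes only in rows, so rows that repeat a pose let the fingers close. It gives the time, the measured TCP pose, the force, the opening and the grip force at its end, in the units of the state.
- ctrl.state(): the state, without advancing time (a new reading comes with each control period).
- ctrl.capture(name): name is "scene" or "side" or "wrist"; returns the picture (400x640x3 uint8, red, green, blue); there is no depth.
- ctrl.camera_params(name): a dict with "fx", "fy", "cx", "cy" (pixels), "dist_coeffs" ([k1, k2, p1, p2, k3] as OpenCV has them; the pictures are not rectified), "xyz" and "rotation" of the camera in the world. Camera axes: x right, y up, looking along -z (the intrinsics and any distortion apply to the point x, -y, -z); pixel columns grow to the right and rows downward; lengths in m; the calibration is good to about 2 mm. A picture is of the moment at which its call begins: read the wrist's pose just before it. camera_params takes no time and is no camera call; for the wrist camera it gives the pose at the moment of the call.
- ctrl.hand_in(): hands the job in; it is judged then, once.
The state is a dict: "time_s": time; "q": joint angles; "dq": joint speeds; "tau": joint torques, N m; "tool_pos": TCP position; "ee_rot": TCP orientation; "force": force on the tool from outside, world axes, zero at the start; "ft_torque": the same for the moment, N m; "finger_gap": finger opening in m; "grasp_force": force on a finger pad.
Only numpy, scipy, OpenCV 4.12 (cv2) and the standard library are available. Lean on these libraries where they do the work, as an engineer would, in place of code of your own. Each camera call takes 0.05 s, during which the arm holds its last target. There are 200 camera calls.

## Working session

There is one attempt and no reset: what is moved stays moved. The work goes in short steps, Python scripts to look and compute and a tool call to move; the robot and the scene stay as the last step left them, time stands still between calls to the robot, and variables do not carry over. Pictures are saved under pics/ and viewed, at most 10 in all, crops included, and the job is handed in when it is done.

Besides the shell and the picture viewer there is one more tool, called after "Request:" as name(argument=value, ...), one argument or row to a line, values as JSON. send_rows: Moves the arm, as the interface text tells. Its arguments: {"type":"object","properties":{"rows":{"type":"array"},"newtons":{"type":"number"}},"required":["rows"]}

```bash
mkdir -p pics; cat > h.py <<'E'
import numpy as np, cv2
from workcell import ctrl
def rays(name,px,p=None):
    p=p or ctrl.camera_params(name)
    K=np.array([[p['fx'],0,p['cx']],[0,p['fy'],p['cy']],[0,0,1]])
    u=cv2.undistortPoints(np.array(px,float).reshape(-1,1,2),K,np.array(p['dist_coeffs'],float)).reshape(-1,2)
    d=np.c_[u[:,0],-u[:,1],-np.ones(len(u))]@np.array(p['rotation']).T
    return np.array(p['xyz']),d
def onz(name,px,z,p=None):
    o,d=rays(name,px,p); return o+d*((z-o[2])/d[:,2])[:,None]
def proj(name,X,p=None):
    p=p or ctrl.camera_params(name)
    c=(np.array(X,float).reshape(-1,3)-p['xyz'])@np.array(p['rotation']); c=c*[1,-1,-1]
    K=np.array([[p['fx'],0,p['cx']],[0,p['fy'],p['cy']],[0,0,1]])
    return cv2.projectPoints(c,np.zeros(3),np.zeros(3),K,np.array(p['dist_coeffs'],float))[0].reshape(-1,2)
def tri(n1,p1,n2,p2):
    o1,d1=rays(n1,p1);o2,d2=rays(n2,p2);R=[]
    for a,b in zip(d1,d2):
        A=np.c_[a,-b];s=np.linalg.lstsq(A,o2-o1,rcond=None)[0]
        R.append(np.r_[(o1+a*s[0]+o2+b*s[1])/2,np.linalg.norm(o1+a*s[0]-o2-b*s[1])])
    return np.array(R)
def snap(name,f):
    im=ctrl.capture(name); cv2.imwrite('pics/'+f,im[:,:,::-1]); return im
E
python3 - <<'E'
from h import *
snap('scene','scene.png');snap('side','side.png')
for n in ('scene','side','wrist'):
    p=ctrl.camera_params(n);print(n,p['fx'],np.round(p['xyz'],3),np.round(p['rotation'],2).tolist())
print(ctrl.grip_point_offset,ctrl.state()['ee_rot'])
E
```

```text
scene 455.5765711972584 [1.108 0.202 1.11 ] [[-0.25, -0.82, 0.52], [0.97, -0.21, 0.13], [-0.0, 0.53, 0.85]]
side 457.3709182066446 [-0.033 -0.767  0.756] [[0.82, 0.32, -0.47], [-0.57, 0.43, -0.7], [-0.02, 0.84, 0.53]]
wrist 354.2149497708309 [0.551 0.069 0.374] [[1.0, -0.0, 0.0], [0.0, 0.96, 0.27], [-0.0, -0.27, 0.96]]
-0.0187 [[-4.37569694e-07  9.99999342e-01 -1.14698475e-03]
 [ 1.00000000e+00  4.10170508e-07 -2.38882475e-05]
 [-2.38877614e-05 -1.14698476e-03 -9.99999342e-01]]
```

View pics/scene.png

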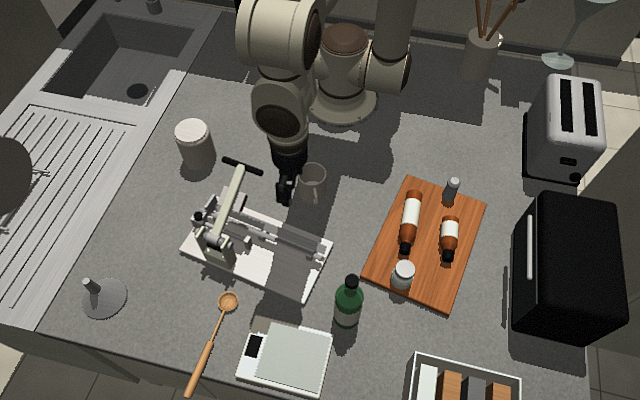

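View pics/side.png

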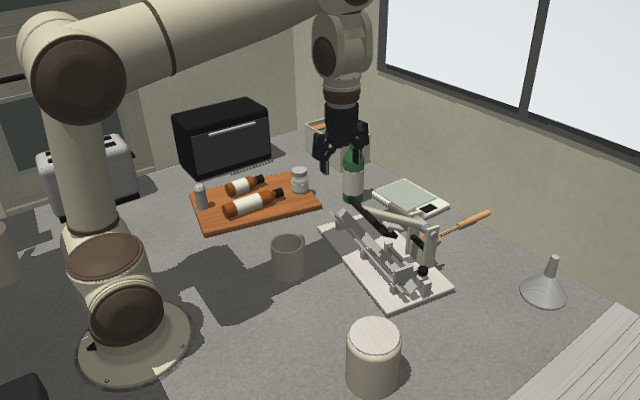

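```bash
python3 - <<'E'
from h import *
f=lambda px,z:print(z,np.round(onz('scene',px,z),3)[:,:2].tolist())
f([[414,191],[404,252],[452,217],[447,261]],.042)
f([[408,176],[486,206],[447,314],[361,277]],.02)
f([[180,248],[303,300],[332,240]],.02)
f([[453,190],[403,280],[312,190],[195,160],[347,320]],.02)
a=cv2.imread('pics/scene.png')[140:320,160:350];b=cv2.imread('pics/side.png')[150:330,290:480]
cv2.imwrite('pics/c.png',cv2.resize(np.vstack([np.hstack([a,b])]),None,fx=2.1,fy=2.1,interpolation=cv2.INTER_CUBIC))
E
```

```text
0.042 [[0.345, 0.287], [0.541, 0.288], [0.404, 0.399], [0.539, 0.399]]
0.02 [[0.28, 0.265], [0.33, 0.491], [0.671, 0.417], [0.627, 0.194]]
0.02 [[0.664, -0.29], [0.724, 0.066], [0.542, 0.097]]
0.02 [[0.298, 0.397], [0.609, 0.299], [0.397, 0.004], [0.379, -0.365], [0.746, 0.183]]
```

View pics/c.png

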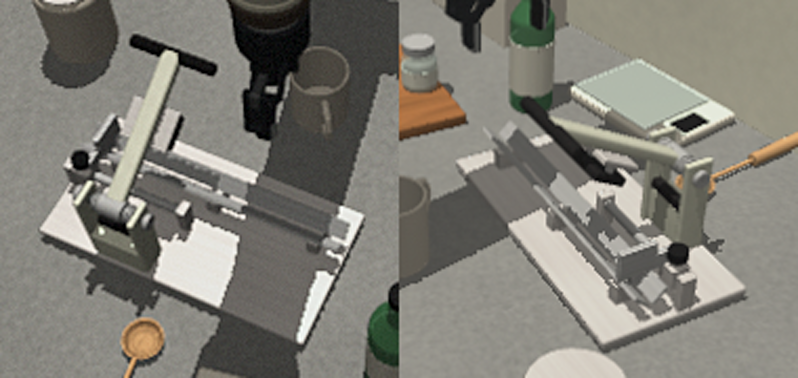

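Request:
send_rows(
  rows=[
    [[-110,288,60],[0,0,90],100],
    [[-110,288,60],[0,0,90],100],
    [[-110,288,60],[0,0,90],100],
    [[-110,288,60],[0,0,90],100],
    [[-110,288,60],[0,0,90],100],
    [[-110,288,60],[0,0,90],100],
    [[-110,288,60],[0,0,90],100],
    [[-110,288,60],[0,0,90],100],
    [[-110,288,60],[0,0,90],100],
    [[-110,288,60],[0,0,90],100],
    [[-110,288,60],[0,0,90],100],
    [[-110,288,60],[0,0,90],100],
    [[-110,288,60],[0,0,90],100],
    [[-110,288,60],[0,0,90],100],
  ],
)

```text
time_s: 1.5
tool_pos: [0.44, 0.288, 0.2912]
ee_rot: [[-1.0, 0.002, -0.0], [0.002, 1.0, -0.0], [0.0, -0.0, -1.0]]
force: [0.2, 1.1, -0.9]
finger_gap: 0.0856
grasp_force: 0.0
```

```bash
python3 - <<'E'
from h import *
s=ctrl.state();print(s['time_s'],np.round(s['q'],1),s['tool_pos'],s['force'])
p=ctrl.camera_params('wrist');im=snap('wrist','w1.png')
hsv=cv2.cvtColor(im,cv2.COLOR_RGB2HSV)
print(np.round(p['xyz'],3))
E
```

```text
1.5 [ 33.2   3.5  15.2 101.8  -0.   33.3] [0.43998378 0.28795143 0.29115949] [ 0.18417838  1.1179842  -0.86628878]
[0.371 0.287 0.434]
```

View pics/w1.png

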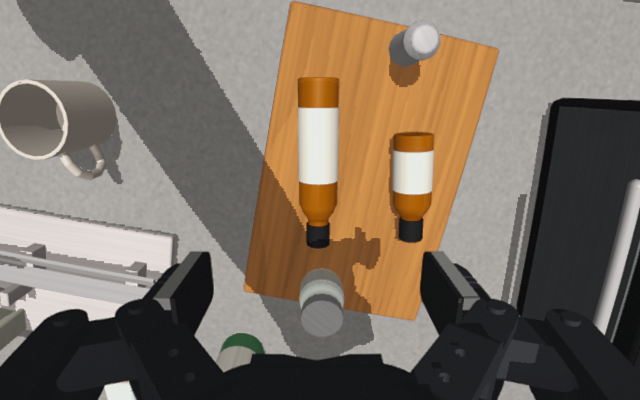

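The wrist view shows the long bottle vertically, with its base at about (318,78) and cap end at (318,247). The short bottle is at (412,185) and the jar at (322,300).

```bash
python3 - <<'E'
from h import *
im=cv2.imread('pics/w1.png');h=cv2.cvtColor(im,cv2.COLOR_BGR2HSV)
p=ctrl.camera_params('wrist')
print(np.round(onz('wrist',[[318,78],[318,247],[412,133]],.042,p),4).tolist())
print('edges',np.round(onz('wrist',[[298,150],[338,150]],.042,p),4).tolist(), np.round(onz('wrist',[[300,200],[337,200]],.042,p),4).tolist())
print('jar top',np.round(onz('wrist',[[322,317]],.095,p),4).tolist(),'jar low',np.round(onz('wrist',[[321,268]],.09,p),4).tolist())
S=lambda c:np.array([[160+x/2.1,140+y/2.1] for x,y in c]);D=lambda c:np.array([[290+(x-399)/2.1,150+y/2.1] for x,y in c])
print(np.round(tri('scene',S([[134,40],[214,70]]),'side',D([[526,103],[618,180]])),4))
E
```

```text
[[0.3541, 0.2893, 0.042], [0.5483, 0.2894, 0.042], [0.412, 0.3932, 0.042]]
edges [[0.431, 0.2671, 0.042], [0.4311, 0.3116, 0.042]] [[0.4892, 0.2686, 0.042], [0.4892, 0.3114, 0.042]]
jar top [[0.6095, 0.2937, 0.095]] jar low [[0.5513, 0.2924, 0.09]]
[[ 0.4901 -0.1607  0.252   0.0595]
 [ 0.5166 -0.1483  0.1679  0.1155]]
```

Request:
send_rows(
  rows=[
    [[0,1,-45],[0,0,0],100],
    [[0,1,-90],[0,0,0],100],
    [[0,1,-135],[0,0,0],100],
    [[0,1,-180],[0,0,0],100],
    [[0,1,-215],[0,0,0],100],
    [[0,1,-240],[0,0,0],100],
    [[0,1,-255],[0,0,0],100],
    [[0,1,-265],[0,0,0],100],
    [[0,1,-265],[0,0,0],80],
    [[0,1,-265],[0,0,0],65],
    [[0,1,-265],[0,0,0],56],
    [[0,1,-265],[0,0,0],50],
    [[0,1,-265],[0,0,0],40],
    [[0,1,-265],[0,0,0],30],
    [[0,1,-265],[0,0,0],30],
    [[0,1,-265],[0,0,0],30],
  ],
  newtons=40,
)

```text
time_s: 3.15
tool_pos: [0.4407, 0.2895, 0.0279]
ee_rot: [[-1.0, 0.0, 0.002], [0.0, 1.0, 0.001], [-0.002, 0.001, -1.0]]
force: [-1.8, 0.6, 7.0]
finger_gap: 0.0428
grasp_force: 39.7
```

```bash
python3 - <<'E'
from h import *
S=lambda c:np.array([[160+x/2.1,140+y/2.1] for x,y in c]);D=lambda c:np.array([[290+(x-399)/2.1,150+y/2.1] for x,y in c])
print(np.round(tri('scene',S([[134,40],[214,70]]),'side',D([[618,180],[526,103]])),4))
E
```

```text
[[ 4.965e-01 -2.167e-01  2.033e-01  4.440e-02]
 [ 5.091e-01 -9.010e-02  2.176e-01  4.000e-04]]
```

Request:
send_rows(
  rows=[
    [[0,0,5],[0,0,0],30],
    [[0,0,20],[0,0,0],30],
    [[0,0,45],[0,0,0],30],
    [[0,0,75],[0,0,0],30],
    [[0,0,110],[0,0,0],30],
    [[0,0,145],[0,0,0],30],
    [[0,0,180],[0,0,0],30],
    [[5,-10,215],[0,0,3],30],
    [[15,-30,245],[0,0,9],30],
    [[30,-60,265],[0,0,17],30],
    [[46,-90,270],[0,0,25],30],
    [[61,-120,270],[0,0,33],30],
    [[76,-150,270],[0,0,41],30],
    [[92,-180,270],[0,0,49],30],
    [[107,-210,270],[0,0,57],30],
    [[122,-240,270],[0,0,65],30],
    [[135,-265,270],[0,0,73],30],
    [[142,-279,270],[0,0,78],30],
    [[145,-284,270],[0,0,80.5],30],
    [[145,-284,270],[0,0,80.5],30],
  ],
)

```text
time_s: 5.15
tool_pos: [0.5851, 0.0041, 0.2968]
ee_rot: [[-0.166, -0.986, -0.0], [-0.986, 0.166, -0.0], [0.0, 0.0, -1.0]]
force: [0.3, -0.6, -1.6]
finger_gap: 0.0423
grasp_force: 41.1
```

```bash
python3 - <<'E'
from h import *
s=ctrl.state();print(np.round(s['q'],1),s['force'],s['finger_gap'])
snap('wrist','w2.png');snap('scene','s2.png');snap('side','d2.png')
E
```

```text
[  0.4  12.2  25.6 103.4  -0.  -80. ] [ 0.2751864  -0.60769438 -1.56337655] 0.04230692582367122
```

View pics/w2.png

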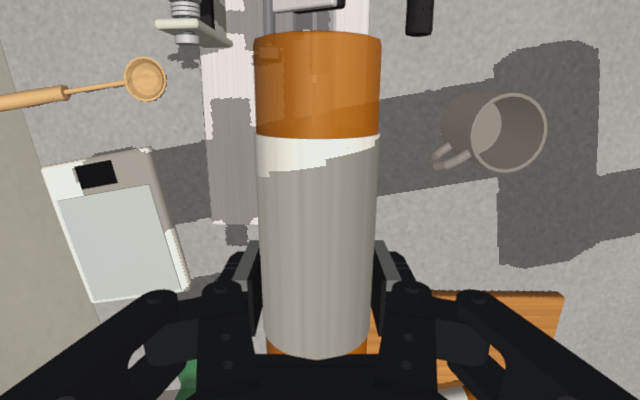

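The bottle is gripped square and hides the groove: its base edge is at (318,35) and the mug is at (500,130). I'll find the groove in the earlier scene picture.

```bash
python3 - <<'E'
import cv2,numpy as np
a=cv2.imread('pics/scene.png')[175:285,190:345]
cv2.imwrite('pics/c3.png',cv2.resize(a,None,fx=5,fy=5,interpolation=cv2.INTER_CUBIC))
b=cv2.imread('pics/side.png')[195:315,310:460]
cv2.imwrite('pics/c4.png',cv2.resize(b,None,fx=5,fy=5,interpolation=cv2.INTER_CUBIC))
E
```

```text
(no output)
```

View pics/c3.png

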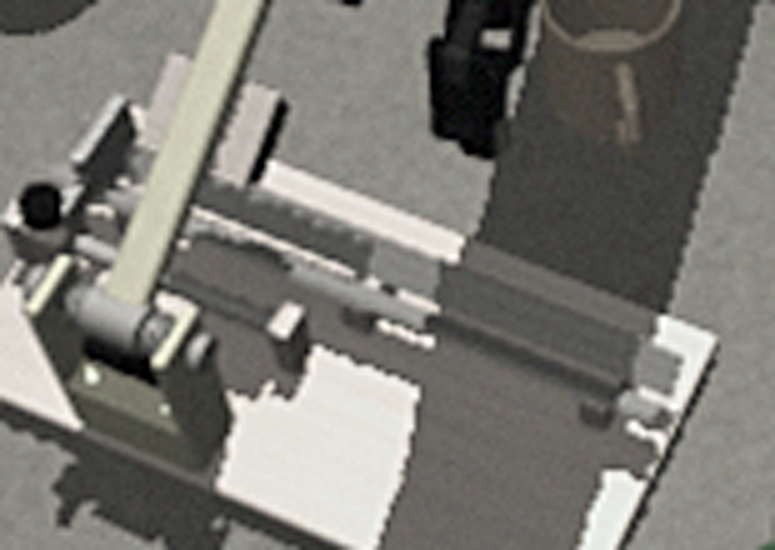

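View pics/c4.png

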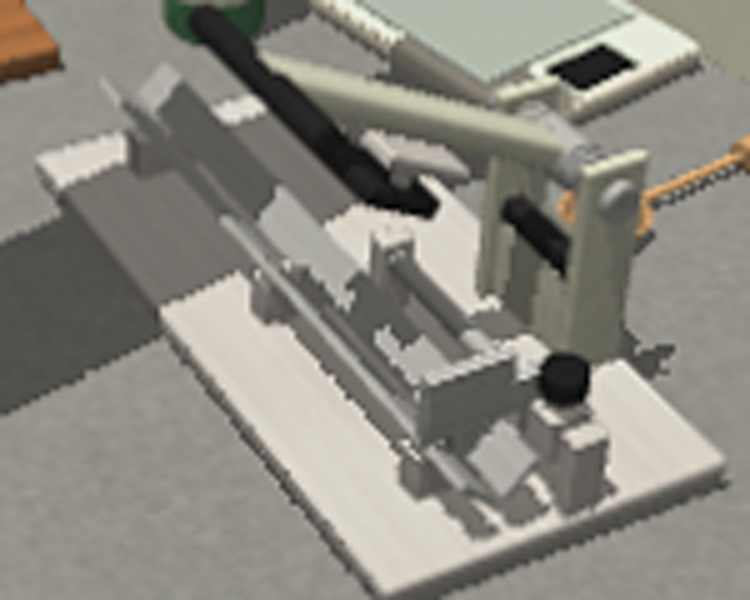

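Scene crop: the groove's open end is at about (680,375) and the stop's top edge runs from (130,103) to (88,168). Side crop: the open end's top corners are at (100,82) and (172,65), and the stop's top edge runs from (418,378) to (505,340).

```bash
python3 - <<'E'
from h import *
A=lambda c:[[190+x/5,175+y/5] for x,y in c];B=lambda c:[[310+x/5,195+y/5] for x,y in c]
r=lambda x:np.round(x,4)
t=np.deg2rad(-9.5);R=np.array([[np.cos(t),-np.sin(t)],[np.sin(t),np.cos(t)]]);O=np.array([.570,-.087])
def show(n,X):
    X=np.array(X);print(n,r(X[:,:3]).tolist(),'press',np.round(1000*(X[:,:2]-O)@R,1).tolist())
show('scene end z62',onz('scene',A([[685,350],[672,402]]),.062))
show('side end z62',onz('side',B([[100,82],[172,65]]),.062))
show('side far -y corner',onz('side',B([[540,458]]),.062))
show('stop scene',onz('scene',A([[130,103],[88,168]]),.1))
show('stop side',onz('side',B([[418,378],[505,340]]),.1))
show('plate side z20',onz('side',B([[380,592],[725,462],[38,160]]),.02))
show('plate scene',onz('scene',A([[718,340]]),.02))
show('handle tri',tri('scene',A([[0,0]]) and [[160+214/2.1,140+70/2.1]],'side',[[290+127/2.1,150+103/2.1]]))
print('scene -yend of handle',r(onz('scene',[[160+134/2.1,140+40/2.1]],.219)))
E
```

```text
scene end z62 [[0.5807, 0.0921, 0.062], [0.6111, 0.0927, 0.062]] press [[-19.0, 178.4], [10.8, 184.0]]
side end z62 [[0.5808, 0.0879, 0.062], [0.6232, 0.0781, 0.062]] press [[-18.2, 174.2], [25.3, 171.6]]
side far -y corner [[0.5608, -0.2709, 0.062]] press [[21.3, -182.9]]
stop scene [[0.5295, -0.2237, 0.1], [0.5729, -0.2302, 0.1]] press [[-17.4, -141.5], [26.5, -140.8]]
stop side [[0.5217, -0.2302, 0.1], [0.5703, -0.2341, 0.1]] press [[-24.0, -149.2], [24.6, -145.0]]
plate side z20 [[0.4796, -0.2609, 0.02], [0.6645, -0.2945, 0.02], [0.544, 0.0961, 0.02]] press [[-60.5, -186.4], [127.4, -189.1], [-55.8, 176.3]]
plate scene [[0.5494, 0.1034, 0.02]] press [[-51.8, 184.4]]
handle tri [[0.5091, -0.0901, 0.2176]] press [[-59.5, -13.1]]
scene -yend of handle [[ 0.4915 -0.1938  0.219 ]]
```

Request:
send_rows(
  rows=[
    [[2,0,-15],[0,0,0],30],
    [[2,0,-45],[0,0,0],30],
    [[2,0,-80],[0,0,0],30],
    [[2,0,-115],[0,0,0],30],
    [[2,0,-145],[0,0,0],30],
    [[2,0,-170],[0,0,0],30],
    [[2,0,-190],[0,0,0],30],
    [[2,0,-205],[0,0,0],30],
    [[2,0,-213],[0,0,0],30],
    [[2,0,-218],[0,0,0],30],
    [[2,0,-220],[0,0,0],30],
  ],
)

```text
time_s: 6.4
tool_pos: [0.5872, 0.0051, 0.0766]
ee_rot: [[-0.165, -0.986, 0.001], [-0.986, 0.165, 0.0], [-0.0, -0.001, -1.0]]
force: [0.5, -0.3, -2.1]
finger_gap: 0.0428
grasp_force: 41.2
```

```bash
python3 - <<'E'
from h import *
s=ctrl.state();print(s['tool_pos'],s['force'])
a=snap('scene','s3.png')[150:290,230:420];b=snap('side','d3.png')[160:300,290:480]
cv2.imwrite('pics/c5.png',cv2.resize(np.vstack([a,b])[:,:,::-1],None,fx=2.14,fy=2.14,interpolation=cv2.INTER_CUBIC))
E
```

```text
[0.58722955 0.00513463 0.07662133] [ 0.49317557 -0.26088961 -2.13390263]
```

View pics/c5.png

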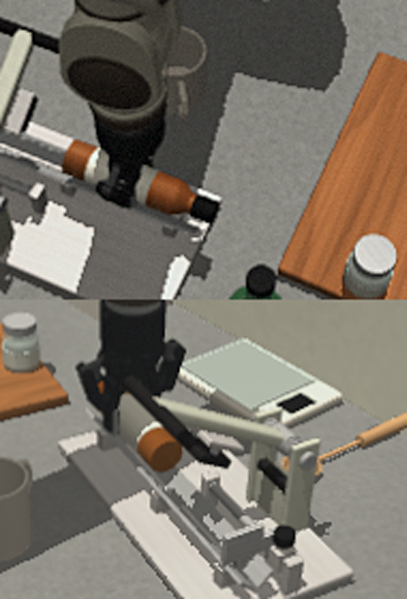

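The bottle hovers in line with the groove: cap end at (205,207) in the scene half, base at (160,450) in the side half. Next I lower it slowly.

Request:
send_rows(
  rows=[
    [[0,0,-2],[0,0,0],30],
    [[0,0,-4],[0,0,0],30],
    [[0,0,-6],[0,0,0],30],
    [[0,0,-8],[0,0,0],30],
    [[0,0,-10],[0,0,0],30],
    [[0,0,-11.5],[0,0,0],30],
    [[0,0,-13],[0,0,0],30],
    [[0,0,-13],[0,0,0],30],
  ],
)

```text
time_s: 7.3
tool_pos: [0.5869, 0.005, 0.063]
ee_rot: [[-0.165, -0.986, -0.0], [-0.986, 0.165, -0.0], [0.0, 0.0, -1.0]]
force: [-0.8, 0.2, -1.7]
finger_gap: 0.0428
grasp_force: 41.2
```

Request:
send_rows(
  rows=[
    [[0,0,-0.7],[0,0,0],30],
    [[0,0,-1.4],[0,0,0],30],
    [[0,0,-2],[0,0,0],30],
    [[0,0,-2.5],[0,0,0],30],
    [[0,0,-2.5],[0,0,0],30],
  ],
)

```text
time_s: 7.8
tool_pos: [0.5877, 0.005, 0.0616]
ee_rot: [[-0.165, -0.986, 0.002], [-0.986, 0.165, -0.0], [-0.0, -0.002, -1.0]]
force: [3.1, -0.5, 5.1]
finger_gap: 0.0428
grasp_force: 41.8
```

Request:
send_rows(
  rows=[
    [[1,0,0.5],[0,0,0],30],
    [[1,0,0.5],[0,0,0],46],
    [[1,0,0.5],[0,0,0],52],
    [[1,0,0.5],[0,0,0],58],
    [[1,0,0.5],[0,0,0],66],
    [[1,0,0.5],[0,0,0],75],
    [[1,0,0.5],[0,0,0],75],
    [[1,0,0.5],[0,0,0],75],
  ],
)

```text
time_s: 8.6
tool_pos: [0.588, 0.005, 0.0613]
ee_rot: [[-0.165, -0.986, -0.0], [-0.986, 0.165, -0.0], [0.0, 0.0, -1.0]]
force: [-0.2, 0.9, 0.0]
finger_gap: 0.0641
grasp_force: 0.0
```

Request:
send_rows(
  rows=[
    [[0,0,15],[0,0,0],75],
    [[0,0,45],[0,0,0],75],
    [[0,0,80],[0,0,0],75],
    [[0,0,110],[0,0,0],50],
    [[2,10,125],[0,0,-8],30],
    [[4,20,125],[0,0,-16],0],
    [[6,30,125],[0,0,-24],0],
    [[8,40,125],[0,0,-32],0],
    [[10,50,125],[0,0,-40],0],
    [[12,60,125],[0,0,-48],0],
    [[14,70,125],[0,0,-56],0],
    [[15,80,125],[0,0,-64],0],
    [[17,90,125],[0,0,-72],0],
    [[19,100,125],[0,0,-80],0],
    [[20,110,125],[0,0,-88],0],
    [[22,120,125],[0,0,-96],0],
    [[23,130,125],[0,0,-104],0],
    [[24,145,125],[0,0,-112],0],
    [[24,145,125],[0,0,-120],0],
    [[24,145,125],[0,0,-128],0],
  ],
)

```text
time_s: 10.6
tool_pos: [0.612, 0.1505, 0.1875]
ee_rot: [[-0.672, 0.741, 0.001], [0.741, 0.672, 0.0], [-0.0, 0.001, -1.0]]
force: [-0.1, 0.5, -1.0]
finger_gap: 0.0003
grasp_force: 0.0
```

Request:
send_rows(
  rows=[
    [[0,0,0],[0,0,-8],0],
    [[0,0,0],[0,0,-16],0],
    [[0,0,0],[0,0,-24],0],
    [[0,0,0],[0,0,-32],0],
    [[0,0,0],[0,0,-40],0],
    [[0,0,0],[0,0,-48],0],
    [[0,0,0],[0,0,-52],0],
    [[0,0,0],[0,0,-52],0],
  ],
)

```text
time_s: 11.4
tool_pos: [0.6121, 0.15, 0.1875]
ee_rot: [[0.166, 0.986, 0.001], [0.986, -0.166, 0.0], [0.0, 0.001, -1.0]]
force: [-0.6, -0.2, 0.4]
finger_gap: -0.0
grasp_force: 0.0
```

```bash
python3 - <<'E'
from h import *
s=ctrl.state();print(s['tool_pos'],s['force'],np.round(s['q'],1))
a=snap('scene','s4.png')[150:290,230:420];b=snap('side','d4.png')[160:300,290:480]
cv2.imwrite('pics/c6.png',cv2.resize(np.vstack([a,b])[:,:,::-1],None,fx=2.14,fy=2.14,interpolation=cv2.INTER_CUBIC))
E
```

```text
[0.61206738 0.15002628 0.18747964] [-0.60011069 -0.17420228  0.39960599] [ 13.8  15.5  17.3  91.7  -0.  113.3]
```

View pics/c6.png

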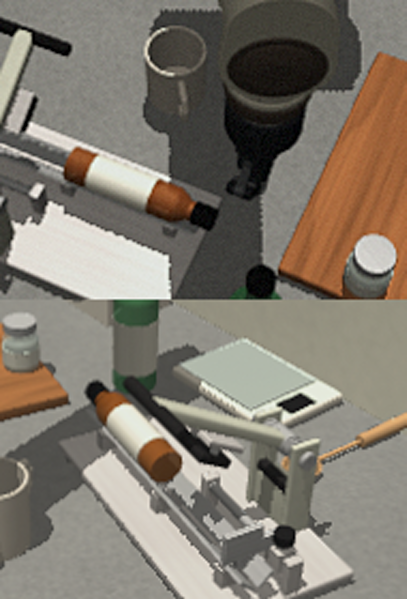

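The bottle lies in the groove (side half: base (165,465), cap (95,388)) and the closed gripper is beyond the cap. I go down behind the cap and touch it gently.

Request:
send_rows(
  rows=[
    [[0,0,-40],[0,0,0],0],
    [[0,0,-80],[0,0,0],0],
    [[0,0,-105],[0,0,0],0],
    [[0,0,-117],[0,0,0],0],
    [[0,0,-120],[0,0,0],0],
    [[-1,-6,-120],[0,0,0],0],
    [[-2,-12,-120],[0,0,0],0],
    [[-2.7,-16,-120],[0,0,0],0],
    [[-3.3,-20,-120],[0,0,0],0],
    [[-3.7,-22,-120],[0,0,0],0],
    [[-4,-24,-120],[0,0,0],0],
    [[-4.4,-26,-120],[0,0,0],0],
    [[-4.7,-28,-120],[0,0,0],0],
    [[-5,-30,-120],[0,0,0],0],
    [[-5.4,-32,-120],[0,0,0],0],
    [[-5.7,-34,-120],[0,0,0],0],
    [[-6,-36,-120],[0,0,0],0],
    [[-6.4,-38,-120],[0,0,0],0],
    [[-6.7,-40,-120],[0,0,0],0],
  ],
)

```text
time_s: 13.4
tool_pos: [0.6052, 0.11, 0.0663]
ee_rot: [[0.165, 0.986, -0.0], [0.986, -0.165, 0.0], [0.0, -0.0, -1.0]]
force: [-0.3, 2.1, 0.2]
finger_gap: -0.0001
grasp_force: 1.1
```

Request:
send_rows(
  rows=[
    [[-0.7,-4,0],[0,0,0],0],
    [[-1.3,-8,0],[0,0,0],0],
    [[-2,-12,0],[0,0,0],0],
    [[-2.7,-16,0],[0,0,0],0],
    [[-3.3,-20,0],[0,0,0],0],
    [[-4,-24,0],[0,0,0],0],
    [[-4.7,-28,0],[0,0,0],0],
    [[-5.4,-32,0],[0,0,0],0],
    [[-6,-36,0],[0,0,0],0],
    [[-6.7,-40,0],[0,0,0],0],
    [[-7.4,-44,0],[0,0,0],0],
    [[-8,-48,0],[0,0,0],0],
    [[-8.7,-52,0],[0,0,0],0],
    [[-9.4,-56,0],[0,0,0],0],
    [[-10,-60,0],[0,0,0],0],
    [[-10.7,-64,0],[0,0,0],0],
    [[-11.4,-68,0],[0,0,0],0],
    [[-12,-72,0],[0,0,0],0],
    [[-12.7,-76,0],[0,0,0],0],
    [[-13.4,-80,0],[0,0,0],0],
  ],
)

```text
time_s: 15.4
tool_pos: [0.5918, 0.0297, 0.0663]
ee_rot: [[0.165, 0.986, -0.0], [0.986, -0.165, -0.0], [-0.0, -0.0, -1.0]]
force: [-2.6, 4.4, 0.6]
finger_gap: 0.0002
grasp_force: 2.0
```

```bash
python3 - <<'E'
from h import *
s=ctrl.state();print(s['tool_pos'],s['force'],np.round(s['q'],1))
a=snap('scene','s5.png')[150:290,170:360];b=snap('side','d5.png')[160:300,290:480]
cv2.imwrite('pics/c7.png',cv2.resize(np.vstack([a,b])[:,:,::-1],None,fx=2.14,fy=2.14,interpolation=cv2.INTER_CUBIC))
E
```

```text
[0.59182116 0.02966341 0.0662766 ] [-2.64418997  4.40309662  0.59181702] [  2.9  10.7  -1.8  77.5  -0.  102.4]
```

View pics/c7.png

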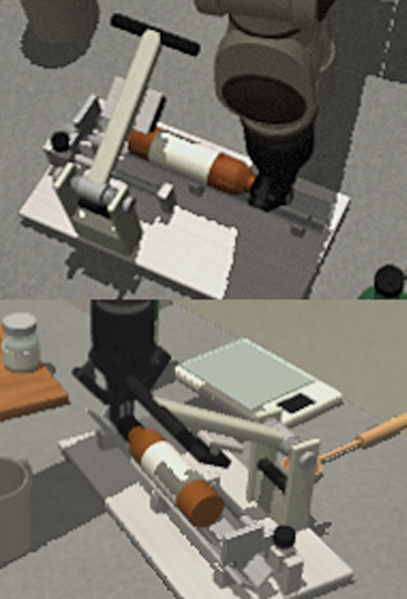

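The bottle is sliding straight under the arm, with its base at (205,505) in the side half and the stop about 60 mm ahead.

Request:
send_rows(
  rows=[
    [[-0.7,-4,0],[0,0,0],0],
    [[-1.3,-8,0],[0,0,0],0],
    [[-2,-12,0],[0,0,0],0],
    [[-2.7,-16,0],[0,0,0],0],
    [[-3.3,-20,0],[0,0,0],0],
    [[-4,-24,0],[0,0,0],0],
    [[-4.7,-28,0],[0,0,0],0],
    [[-5.4,-32,0],[0,0,0],0],
    [[-6,-36,0],[0,0,0],0],
    [[-6.6,-39,0],[0,0,0],0],
    [[-6.8,-41,0],[0,0,0],0],
    [[-7,-42,0],[0,0,0],0],
    [[-7.2,-43,0],[0,0,0],0],
    [[-7.4,-44,0],[0,0,0],0],
    [[-7.5,-45,0],[0,0,0],0],
  ],
)

```text
time_s: 17.0
tool_pos: [0.5843, -0.015, 0.0662]
ee_rot: [[0.165, 0.986, -0.0], [0.986, -0.165, 0.0], [0.0, -0.0, -1.0]]
force: [-0.8, 1.7, -1.2]
finger_gap: -0.0001
grasp_force: 0.9
```

Request:
send_rows(
  rows=[
    [[-0.2,-1,0],[0,0,0],0],
    [[-0.3,-2,0],[0,0,0],0],
    [[-0.5,-3,0],[0,0,0],0],
    [[-0.7,-4,0],[0,0,0],0],
    [[-0.8,-5,0],[0,0,0],0],
  ],
)

```text
time_s: 17.5
tool_pos: [0.5835, -0.02, 0.0663]
ee_rot: [[0.165, 0.986, -0.0], [0.986, -0.165, 0.0], [0.0, -0.0, -1.0]]
force: [-0.9, 2.9, -1.3]
finger_gap: 0.0001
grasp_force: 1.1
```

Request:
send_rows(
  rows=[
    [[-0.2,-1,0],[0,0,0],0],
    [[-0.3,-2,0],[0,0,0],0],
    [[-0.5,-3,0],[0,0,0],0],
    [[-0.7,-4,0],[0,0,0],0],
  ],
)

```text
time_s: 17.9
tool_pos: [0.5829, -0.024, 0.0663]
ee_rot: [[0.165, 0.986, -0.0], [0.986, -0.165, 0.0], [0.0, -0.0, -1.0]]
force: [-0.4, 2.7, -0.6]
finger_gap: -0.0
grasp_force: 1.2
```

Request:
send_rows(
  rows=[
    [[-0.2,-1,0],[0,0,0],0],
    [[-0.3,-2,0],[0,0,0],0],
    [[-0.5,-3,0],[0,0,0],0],
    [[-0.5,-3,0],[0,0,0],0],
  ],
)

```text
time_s: 18.3
tool_pos: [0.5824, -0.0272, 0.0663]
ee_rot: [[0.165, 0.986, -0.0], [0.986, -0.165, -0.0], [-0.0, 0.0, -1.0]]
force: [-1.3, 1.0, 0.4]
finger_gap: 0.0
grasp_force: 0.9
```

Request:
send_rows(
  rows=[
    [[-0.2,-1,0],[0,0,0],0],
    [[-0.3,-2,0],[0,0,0],0],
    [[-0.3,-2,0],[0,0,0],0],
  ],
)

```text
time_s: 18.6
tool_pos: [0.582, -0.0291, 0.0663]
ee_rot: [[0.165, 0.986, -0.0], [0.986, -0.165, -0.0], [-0.0, -0.0, -1.0]]
force: [-1.5, 2.2, 1.9]
finger_gap: -0.0
grasp_force: 1.1
```

Request:
send_rows(
  rows=[
    [[-0.2,-1,0],[0,0,0],0],
    [[-0.3,-2,0],[0,0,0],0],
    [[-0.3,-2,0],[0,0,0],0],
  ],
)

```text
time_s: 18.9
tool_pos: [0.5818, -0.0311, 0.0663]
ee_rot: [[0.165, 0.986, 0.0], [0.986, -0.165, -0.0], [-0.0, 0.0, -1.0]]
force: [-0.8, 3.5, 1.6]
finger_gap: 0.0002
grasp_force: 1.2
```

Request:
send_rows(
  rows=[
    [[-0.2,-1,0],[0,0,0],0],
    [[-0.3,-2,0],[0,0,0],0],
    [[-0.3,-2,0],[0,0,0],0],
  ],
)

```text
time_s: 19.2
tool_pos: [0.5815, -0.0331, 0.0663]
ee_rot: [[0.165, 0.986, 0.0], [0.986, -0.165, -0.0], [-0.0, 0.0, -1.0]]
force: [-1.0, 2.9, 0.7]
finger_gap: -0.0
grasp_force: 1.3
```

Request:
send_rows(
  rows=[
    [[-0.2,-1,0],[0,0,0],0],
    [[-0.3,-2,0],[0,0,0],0],
    [[-0.3,-2,0],[0,0,0],0],
  ],
)

```text
time_s: 19.5
tool_pos: [0.5814, -0.0333, 0.0664]
ee_rot: [[0.164, 0.987, 0.001], [0.987, -0.164, 0.004], [0.004, -0.0, -1.0]]
force: [-0.4, 13.2, 0.8]
finger_gap: 0.0
grasp_force: 6.2
```

```bash
python3 - <<'E'
from h import *
im=snap('side','d6.png');h=cv2.cvtColor(im,cv2.COLOR_RGB2HSV)
m=((h[...,0]<16)&(h[...,1]>150)&(h[...,2]>60)).astype(np.uint8)
m[:, :340]=0;m[:,450:]=0;m[:200]=0;m[300:]=0
n,l,s,c=cv2.connectedComponentsWithStats(m)
print([(s[i].tolist(),np.round(c[i],1).tolist()) for i in range(1,n) if s[i][4]>20])
i=1+np.argmax(s[1:,4]);ys,xs=np.where(l==i)
k=np.argmax(xs+ys);print('lowest right',xs[k],ys[k],'bottom',ys.max(),xs[ys==ys.max()].mean())
E
```

```text
[([362, 232, 18, 18, 168], [368.6, 238.9]), ([387, 260, 18, 19, 154], [393.9, 266.6])]
lowest right 379 239 bottom 249 367.0
```

The side force rose to 13 N and motion stopped, so the base is against the stop (about y -146). I back off, rise and go above the handle.

Request:
send_rows(
  rows=[
    [[0.2,1,0],[0,0,0],0],
    [[0.3,2,0],[0,0,0],0],
    [[0.8,5,0],[0,0,0],0],
    [[2,12,0],[0,0,0],0],
    [[4,24,0],[0,0,0],0],
    [[6,34,10],[0,0,0],0],
    [[6,34,50],[0,0,0],0],
    [[6,34,95],[0,0,0],0],
    [[6,34,140],[0,0,0],0],
    [[6,34,185],[0,0,0],0],
    [[6,34,225],[0,0,0],0],
    [[0,20,240],[0,0,0],0],
    [[-20,-15,240],[0,0,0],0],
    [[-40,-50,240],[0,0,0],0],
    [[-60,-80,240],[0,0,0],0],
    [[-75,-100,235],[0,0,0],0],
    [[-81,-110,220],[0,0,0],0],
    [[-81,-110,200],[0,0,0],0],
    [[-81,-110,185],[0,0,0],0],
    [[-81,-110,180],[0,0,0],0],
  ],
)

```text
time_s: 21.55
tool_pos: [0.4995, -0.1449, 0.2447]
ee_rot: [[0.165, 0.986, -0.002], [0.986, -0.165, 0.001], [0.0, -0.002, -1.0]]
force: [-0.6, 0.9, 0.2]
finger_gap: 0.0001
grasp_force: 0.0
```

```bash
python3 - <<'E'
from h import *
s=ctrl.state();print(s['tool_pos'],s['force'],np.round(s['q'],1))
snap('scene','s7.png')
im=snap('side','d7.png');h=cv2.cvtColor(im,cv2.COLOR_RGB2HSV)
m=((h[...,0]<16)&(h[...,1]>150)&(h[...,2]>60)).astype(np.uint8)
m[:, :340]=0;m[:,450:]=0;m[:200]=0;m[300:]=0
n,l,s,c=cv2.connectedComponentsWithStats(m)
print([(s[i].tolist(),np.round(c[i],1).tolist()) for i in range(1,n) if s[i][4]>20])
E
```

```text
[ 0.49945336 -0.14487052  0.24469689] [-0.62342347  0.86797011  0.21800251] [-16.2   1.3   7.7  96.6  -0.   83.3]
[([362, 232, 18, 18, 169], [368.3, 239.0]), ([387, 260, 18, 19, 153], [394.0, 266.6])]
```

Request:
send_rows(
  rows=[
    [[0,0,-8],[0,0,0],0],
    [[0,0,-14],[0,0,0],0],
    [[0,0,-18],[0,0,0],0],
    [[0,0,-20],[0,0,0],0],
    [[-2,0.4,-24],[0,0,0],0],
    [[-4,0.7,-28.5],[0,0,0],0],
    [[-6,1,-33],[0,0,0],0],
    [[-8,1.4,-37.5],[0,0,0],0],
    [[-9.8,1.7,-42],[0,0,0],0],
    [[-11.5,1.9,-46.5],[0,0,0],0],
    [[-13.1,2.2,-51],[0,0,0],0],
    [[-14.6,2.4,-55.5],[0,0,0],0],
    [[-15.9,2.6,-60],[0,0,0],0],
    [[-17.1,2.8,-64.5],[0,0,0],0],
    [[-18.2,3,-69],[0,0,0],0],
    [[-19.2,3.2,-74],[0,0,0],0],
    [[-20,3.3,-78.5],[0,0,0],0],
    [[-20.8,3.5,-83],[0,0,0],0],
    [[-21.5,3.6,-88],[0,0,0],0],
    [[-22,3.7,-92.5],[0,0,0],0],
  ],
)

```text
time_s: 23.65
tool_pos: [0.4779, -0.1413, 0.1534]
ee_rot: [[0.165, 0.986, -0.0], [0.986, -0.165, -0.0], [-0.0, -0.0, -1.0]]
force: [-5.2, 0.9, 5.4]
finger_gap: -0.0002
grasp_force: 2.8
```

Request:
send_rows(
  rows=[
    [[-0.3,0,-4],[0,0,0],0],
    [[-0.6,0,-8],[0,0,0],0],
    [[-0.8,0.1,-12],[0,0,0],0],
    [[-0.9,0.1,-15],[0,0,0],0],
    [[-1,0.1,-17],[0,0,0],0],
    [[-1,0.1,-17],[0,0,0],0],
  ],
)

```text
time_s: 24.25
tool_pos: [0.4768, -0.1411, 0.1371]
ee_rot: [[0.165, 0.986, -0.0], [0.986, -0.165, -0.0], [-0.0, -0.0, -1.0]]
force: [-8.3, 1.6, 12.2]
finger_gap: -0.0
grasp_force: 6.3
```

Request:
send_rows(
  rows=[
    [[0,0,-1],[0,0,0],0],
    [[0,0,-2],[0,0,0],0],
    [[0,0,-2.5],[0,0,0],0],
    [[0,0,-2.5],[0,0,0],0],
  ],
)

```text
time_s: 24.65
tool_pos: [0.4768, -0.1412, 0.1357]
ee_rot: [[0.165, 0.986, 0.001], [0.986, -0.165, -0.0], [-0.0, 0.001, -1.0]]
force: [-10.7, 2.9, 18.8]
finger_gap: 0.0003
grasp_force: 9.2
```

Request:
send_rows(
  rows=[
    [[0,0,-1],[0,0,0],0],
    [[0,0,-2],[0,0,0],0],
    [[0,0,-2],[0,0,0],0],
    [[0,0,-2],[0,0,0],0],
    [[0,0,-2],[0,0,0],0],
  ],
)

```text
time_s: 25.15
tool_pos: [0.4768, -0.1411, 0.1351]
ee_rot: [[0.165, 0.986, 0.002], [0.986, -0.165, -0.001], [-0.0, 0.002, -1.0]]
force: [-14.9, 3.8, 28.6]
finger_gap: -0.0002
grasp_force: 14.6
```

```bash
python3 - <<'E'
from h import *
snap('side','d8.png');s=ctrl.state();print(s['tool_pos'],s['force'])
E
```

```text
[ 0.47682636 -0.1411432   0.13514654] [-14.30864542   4.38300672  30.47135558]
```

Request:
send_rows(
  rows=[
    [[0,0,1],[0,0,0],0],
    [[0,0,2.5],[0,0,0],0],
    [[0.2,0,6],[0,0,0],0],
    [[0.4,0,10],[0,0,0],0],
    [[0.6,0,14],[0,0,0],0],
    [[0.8,-0.1,18],[0,0,0],0],
    [[1,-0.1,21.5],[0,0,0],0],
    [[1.5,-0.2,25],[0,0,0],0],
    [[2,-0.3,29],[0,0,0],0],
    [[2.6,-0.4,33],[0,0,0],0],
    [[3.2,-0.5,36.5],[0,0,0],0],
    [[3.8,-0.6,40],[0,0,0],0],
    [[4.6,-0.7,43.7],[0,0,0],0],
    [[5.5,-0.9,47.5],[0,0,0],0],
    [[6.4,-1.1,51],[0,0,0],0],
    [[7.4,-1.2,54.7],[0,0,0],0],
    [[8.4,-1.4,58.5],[0,0,0],0],
  ],
)

```text
time_s: 26.9
tool_pos: [0.4858, -0.1426, 0.191]
ee_rot: [[0.165, 0.986, 0.0], [0.986, -0.165, -0.0], [0.0, 0.0, -1.0]]
force: [2.0, -0.8, 2.2]
finger_gap: 0.0004
grasp_force: 1.4
```

Request:
send_rows(
  rows=[
    [[1.3,-0.2,3.5],[0,0,0],0],
    [[2.6,-0.4,7],[0,0,0],0],
    [[3.9,-0.6,10.6],[0,0,0],0],
    [[5.2,-0.8,14.3],[0,0,0],0],
    [[6.6,-1,18],[0,0,0],0],
    [[8.2,-1.3,21.5],[0,0,0],0],
    [[9.8,-1.6,25],[0,0,0],0],
    [[11.4,-1.9,28.5],[0,0,0],0],
    [[13,-2.1,32],[0,0,0],0],
    [[14.6,-2.4,35.5],[0,0,0],0],
    [[14.6,-2.4,38],[0,0,0],0],
    [[14.6,-2.4,40],[0,0,0],0],
    [[14.6,-2.4,42],[0,0,0],0],
    [[14.6,-2.4,46],[0,0,0],0],
  ],
)

```text
time_s: 28.3
tool_pos: [0.4999, -0.1449, 0.2365]
ee_rot: [[0.165, 0.986, -0.001], [0.986, -0.165, 0.0], [0.0, -0.001, -1.0]]
force: [-0.6, -0.3, -0.1]
finger_gap: -0.0001
grasp_force: 0.0
```

Handle is back up under control and the tool is free of it. I move clear and check that the bottle and arm are where they should be.

Request:
send_rows(
  rows=[
    [[0,0,20],[0,0,0],0],
    [[0,0,50],[0,0,0],0],
    [[0,0,80],[0,0,0],0],
    [[0,0,80],[0,0,0],0],
    [[0,0,80],[0,0,0],0],
  ],
)

```text
time_s: 28.8
tool_pos: [0.5004, -0.1451, 0.3173]
ee_rot: [[0.165, 0.986, 0.001], [0.986, -0.165, -0.0], [-0.0, 0.001, -1.0]]
force: [-0.3, 0.7, -0.6]
finger_gap: -0.0
grasp_force: 0.0
```

```bash
python3 - <<'E'
from h import *
im=snap('side','d9.png');h=cv2.cvtColor(im,cv2.COLOR_RGB2HSV)
m=((h[...,0]<16)&(h[...,1]>150)&(h[...,2]>60)).astype(np.uint8)
m[:, :340]=0;m[:,450:]=0;m[:200]=0;m[300:]=0
n,l,s,c=cv2.connectedComponentsWithStats(m)
print([(s[i].tolist(),np.round(c[i],1).tolist()) for i in range(1,n) if s[i][4]>20])
old=cv2.imread('pics/d7.png')[:,:,::-1];d=(np.abs(im.astype(int)-old).max(2)>40).astype(np.uint8)
n,l,s,c=cv2.connectedComponentsWithStats(cv2.morphologyEx(d,cv2.MORPH_OPEN,np.ones((3,3),np.uint8)))
print('changed',[x.tolist() for x in s[1:] if x[4]>15])
st=ctrl.state();print(st['tool_pos'],st['force'],st['time_s'])
E
```

```text
[([362, 232, 18, 18, 168], [368.3, 239.0]), ([387, 260, 18, 19, 153], [394.0, 266.6])]
changed [[78, 0, 276, 88, 7654], [364, 0, 38, 12, 331], [395, 5, 12, 30, 190], [0, 9, 60, 58, 554], [373, 16, 18, 7, 69], [44, 39, 58, 47, 642], [336, 44, 52, 67, 1202], [391, 44, 13, 29, 271], [143, 56, 6, 9, 34], [353, 68, 46, 22, 475], [0, 84, 11, 20, 165], [73, 103, 30, 26, 268], [385, 120, 12, 21, 156], [353, 124, 28, 6, 106], [58, 131, 9, 15, 91], [335, 130, 12, 15, 121], [115, 134, 9, 18, 98], [350, 136, 5, 7, 29], [62, 147, 9, 17, 73], [335, 149, 59, 47, 1219], [81, 210, 4, 6, 18], [422, 223, 6, 5, 25], [440, 236, 19, 17, 146], [240, 245, 13, 31, 196], [188, 257, 6, 6, 30], [193, 288, 11, 22, 151], [259, 309, 7, 8, 44], [201, 324, 6, 7, 33]]
[ 0.50019651 -0.14501437  0.31635127] [ 0.66870015 -0.29523682 -0.78835467] 28.85
```

```bash
python3 -c "
from workcell import ctrl
print(ctrl.hand_in())"
```

```text
the job is handed in; nothing more can be done
None
```

The job is handed in: the long bottle lies against the stop, the handle was pushed fully down and eased back up over about 3 s, and the camera showed the bottle unmoved afterwards. It took about 29 s; no score came back.

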